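Advance the slide resistor by one turn of its hand wheel

ROBOT

A 6-joint arm with a two-finger parallel gripper is mounted at the origin on the work surface. World frame = base frame: x ahead of the robot, y to its left, z up, the work surface at z = 0. Lengths are in m, angles in rad, forces in N, time in s.
With the tool pointing down it reaches from about 0.3 to 0.95 m from the base axis. Payload 3.1 kg.
Tool frame: the origin (TCP) lies at the very end of the fingers, on their centre line; the grasp point (between the pads) lies 19 mm behind it (grip_depth is the distance from the TCP to the grasp point, in m); z points along the fingers, y is the direction in which the jaws open and shut (so a half turn about z gives the same grasp; the last joint's range is limited). The gripper opens to 85 mm and grips with 20 to 120 N. Pads are 22 mm wide; open, the fingers measure 114 mm over their backs; the gripper's body (76 mm by 85 mm) begins 54 mm behind the grasp point. The pads swing forward as they close: fully open they stand 13 mm farther back than shut.
Start: joints at [-1.403, 0.308, 1.634, -0, 1.2, -0.07], TCP at [0.147, -0.607, 0.21] pointing down, gripper open.
Joint ranges: [-3.06, 3.06], [-0.79, 1.96], [0.05, 2.63], [-1.19, 4.34], [0.05, 2.64], [-2.94, 2.94]. Speed limits (rad/s): [2.79, 2.79, 3.14, 3.14, 3.14, 3.14].

INTERFACE

Orientations are given as a unit quaternion [x, y, z, w].
In Python, from rig import * gives the robot as it stands.
- The arm moves only by the shell command python3 -m creep 'ROWS'. ROWS is JSON, a list of rows, each a list of 3 entries, a list of its own where there are three numbers: the shift along the world's x, y, z in mm, then the turn, a rotation vector about the world's x, y, z in degrees, then the closure, from -1 (fully open) to 1 (shut), so that 0 is half open. A call has 1 to 8 rows; each row shifts and turns the pose as measured when the row begins; what a row does not reach is not made up. A row lasts 1/8 s, in which the tool goes at most 62.5 mm and 10.7 degrees, less where a joint would pass 70% of its speed; a pose out of reach is approached as far as the arm can. A call is refused whole if a number of a shift passes 62.5 or a number of a turn 10.7, either way. A call with a gripper value outside its range is refused whole. The fingers move at their own pace and stop on an object; the grip force is fixed at half the most. Time passes only in rows, so rows that do not move let the fingers close. It gives the time, the measured TCP pose, the force and the opening at its end, in the units of the state.
- observe(): the state, without advancing time (a new reading comes with each control period).
- read_camera(name): name is "scene" or "top"; returns a dict with "image" (400x640x3 uint8, blue, green, red), "range_z" (400x640 float32, m along the optical axis (not along the pixel's ray), 0 where there is no reading), "fx", "fy", "cx", "cy" (pixels), "R" (3x3) and "t" (3): a world point X has camera coordinates R X + t. Camera axes: x right, y down, z forward; pixel columns grow to the right and rows downward; lengths in m; the calibration is good to about 2 mm. A picture is of the moment at which its call begins.
- finish_job(): hands the job in, once; it reports no verdict.
The state is a dict: "time_s": time; "qpos": joint angles; "qvel": joint speeds; "joint_efforts": joint torques, N m; "position": TCP position; "tcp_rot": TCP orientation; "force": force on the tool from outside, world axes, zero at the start; "ft_torque": the same for the moment, N m; "opening": finger opening in m.
Only numpy, scipy, OpenCV 4.12 (cv2) and the standard library are available. Lean on these libraries where they do the work, as an engineer would, in place of code of your own. Each camera call takes 0.05 s, during which the arm holds its last target. There are 200 camera calls.

TASK

Wind the slide resistor on by exactly one turn: with the fingers kept together, push the hand wheel round clockwise (seen from above) by its upright handle until the handle is back where it stands now, and then take the fingers away. Push gently with the outside of the fingers and never take the handle between them; leave the relay, the screwdriver and the capped tube where they are.

Things in the scene. Friction and masses are not known exactly. Their poses are not given: they have to be found in the camera images.
- wheel (a joint): The hand wheel's angle in rad: it grows as the wheel turns clockwise seen from above, one turn is 6.283. Stops lie at 0 and 14; the wheel starts between 0.4 and 2.8. It turns about a vertical axis, stays where it is left, and needs about 2 to 4 N at the handle. Black three-spoked wheel, 134 mm over the rim, rim and spokes' tops at about 98 mm and hub's top at 103 mm above the table.
- hub (a point): The point on the wheel's vertical axis 100 mm above the table; it does not move. The wheel sits on a grey gear housing, 100 x 100 mm, top 70 mm above the table.
- handle: The wheel's upright grey handle: a round grip of 24 mm diameter and 56 mm height that stands on the rim over the end of one spoke, its axis 60 mm from the wheel's axis, and goes round with the wheel. Origin at the centre of its foot, 96 mm above the table; its top is at 152 mm. The grip also spins freely about its own upright axis (its z, up), so its yaw means nothing.
- handle_mid (a point): The point on the handle's axis 131 mm above the table.
- slider_top (a point): Top centre of the resistor's black sliding block (85 x 26 mm, its top 104 mm above the table, a brass stud 6 mm higher). The gears drive it away from the wheel by 60 mm for each clockwise turn. It runs along the resistor, a 60 mm thick copper-wound cylinder on the same base plate, which begins 82 mm from the wheel's axis and ends at 388 mm, end plates 100 mm high.
- relay: Loose plug-in relay with clear case on a black foot, 60 x 45 mm and 78 mm tall, standing; origin at the centre of its underside. Leave alone.
- screwdriver: Loose screwdriver, 190 mm long, 26 mm thick black handle, lying; origin under the middle of its length, x axis to its tip. Leave alone.
- tube: Loose capped white tube, 31 mm diameter, 94 mm tall, red cap, standing; origin at the centre of its underside. Leave alone.

How it is judged:
By the outcome, as a careful person would: the job done as asked, in the order asked, and still so for the second after the job is handed in, with the robot touching nothing.
It also fails if it takes over 58 s, if anything falls off the work surface, if the arm or the gripper's body presses on something with over 40 N, if the wrist force passes 120 N, or if a joint passes its speed limit or range.

## Working session

There is one attempt and no reset: what is moved stays moved. The work goes in short steps, Python scripts to look and compute and a shell command to move; the robot and the scene stay as the last step left them, time stands still between calls to the robot, and variables do not carry over. Pictures are saved under pics/ and viewed, about 8 in all and at most 12, crops included, and the job is handed in when it is done.

```bash
mkdir -p pics; python3 - <<'E'
from rig import *
import cv2
s=observe();print(s)
for n in("scene","top"):
    c=read_camera(n);cv2.imwrite(f"pics/{n}0.png",c["image"]);print(n,c["fx"],c["cx"],c["cy"],c["R"],c["t"])
E
```

```text
{'time_s': 0.0, 'qpos': array([-1.40269240e+00,  3.09040700e-01,  1.63521072e+00, -4.06445041e-06,
        1.19967522e+00, -6.96662366e-02]), 'qvel': array([ 0.0024459 , -0.00070802,  0.00142691, -0.00144226, -0.00061242,
        0.00017526]), 'joint_efforts': array([-1.70870935e-04, -4.15253091e+01, -2.76668000e+01, -3.34611004e-04,
        1.01116713e-02,  1.54422924e-05]), 'position': array([ 0.14705546, -0.60654959,  0.20891338]), 'tcp_rot': array([ 9.92940725e-01,  1.18605884e-01, -5.93055681e-05, -1.16548644e-03]), 'force': array([-0.70514045, -0.18358033, -0.21972936]), 'ft_torque': array([-0.0377897 , -0.03319509,  0.02426558]), 'opening': 0.08539121518016521}
scene 457.9786656128491 306.986489598931 201.73870555283457 [[-0.11012965  0.99391569  0.00174729]
 [ 0.65830993  0.07426012 -0.74907507]
 [-0.74464723 -0.08134511 -0.66248282]] [ 0.08813073 -0.316089    1.33881674]
top 444.4190111200103 322.0211417958229 199.21130240650965 [[ 0.00432801 -0.99960644 -0.02771703]
 [-0.99726939 -0.00227116 -0.07381473]
 [ 0.07372273  0.02796082 -0.99688673]] [-0.03927499  0.5821509   0.84072587]
```

View pics/scene0.png

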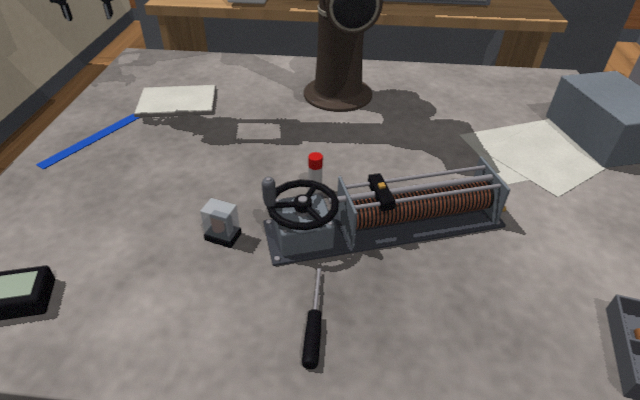

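View pics/top0.png

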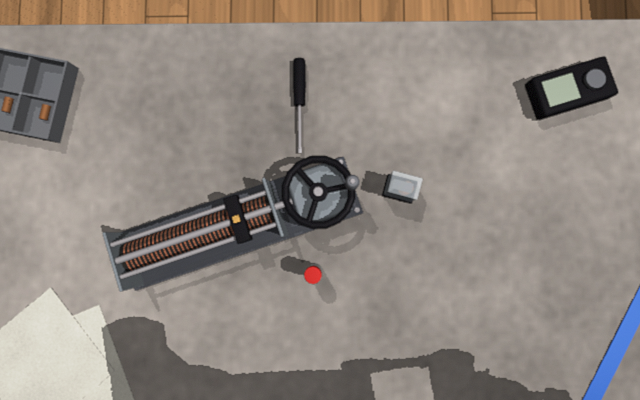

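The top view shows the hub at about (318,191), the handle top at (352,182), the relay at (403,186) and the tube cap at (313,275). The resistor runs to the left. In the scene view the handle is at (269,190). Next I'll measure these.

```bash
cat > h.py <<'E'
from rig import *
import cv2, numpy as np
from scipy.optimize import least_squares
def ray(c,u,v,z):
    d=c["R"].T@np.array([(u-c["cx"])/c["fx"],(v-c["cy"])/c["fy"],1]); o=-c["R"].T@c["t"]
    return o+d*(z-o[2])/d[2]
def cloud(c):
    v,u=np.mgrid[:400,:640]; Z=c["range_z"]
    P=np.stack([(u-c["cx"])/c["fx"]*Z,(v-c["cy"])/c["fy"]*Z,Z],-1)-c["t"]
    P=P@c["R"]; P[Z==0]=np.nan
    return P
def circ(p):
    return least_squares(lambda q:np.hypot(*(p-q[:2]).T)-q[2],[*p.mean(0),.03]).x
E
python3 - <<'E'
from h import *
for n,hp,tp in(("top",(318,191),(352,182)),("scene",(303,203),(269,182))):
    c=read_camera(n);P=cloud(c)
    print(n,"hub",ray(c,*hp,.103),P[hp[1],hp[0]],"handle",ray(c,*tp,.152),P[tp[1],tp[0]])
    h=ray(c,*hp,.103); r=np.hypot(P[...,0]-h[0],P[...,1]-h[1])
    dark=c["image"].max(2)<60
    m=dark&(abs(P[...,2]-.096)<.008)&(r<.085)&(r>.045)
    ct=cv2.findContours(m.astype(np.uint8),0,1)[0]
    ct=max(ct,key=len)[:,0]
    p=np.array([ray(c,*q,.095)[:2] for q in ct]);p=p[np.hypot(*(p-h[:2]).T)>.055]
    print("rim",m.sum(),circ(p),len(p))
    m=(P[...,2]>.135)&(P[...,2]<.17)&(r<.09)
    q=P[m];print("handle pts",m.sum(),np.nanmean(q,0),q.min(0),q.max(0))
    m=(P[...,2]>.147)&(P[...,2]<.17)&(r<.09);print(m.sum(),P[m].mean(0))
E
```

```text
top hub [ 0.59065898 -0.03252258  0.103     ] [ 0.59072632 -0.0324955   0.10227231] handle [ 0.60108685 -0.09023184  0.152     ] [ 0.6008211  -0.09013893  0.15434973]
rim 1510 [ 0.59006112 -0.03231094  0.06424339] 204
handle pts 163 [ 0.60196364 -0.09099316  0.14997199] [ 0.59166409 -0.10206153  0.13568308] [ 0.6135267  -0.08047618  0.15610369]
138 [ 0.60254737 -0.09130724  0.15099906]
scene hub [ 0.60408249 -0.0291254   0.103     ] [ 0.60242088 -0.02932652  0.10151155] handle [ 0.61121382 -0.08714514  0.152     ] [ 0.61187437 -0.08700074  0.15254508]
rim 1151 [ 0.59906349 -0.03011971  0.06284607] 227
handle pts 174 [ 0.60974215 -0.09024367  0.14631701] [ 0.59707787 -0.10314021  0.1350637 ] [ 0.61670907 -0.07993816  0.15496034]
94 [ 0.6077221  -0.0903817   0.15101949]
```

```bash
python3 -m creep '[[[30,32,0],[0,0,0],1],[[42,46,0],[0,0,0],1],[[42,46,0],[0,0,0],1],[[42,46,0],[0,0,0],1],[[42,46,0],[0,0,0],1],[[42,46,0],[0,0,0],1],[[42,46,0],[0,0,0],1],[[0,0,0],[0,0,0],1]]'
```

```text
time_s: 1.2
position: [0.4309, -0.2938, 0.2085]
tcp_rot: [0.993, 0.117, 0.001, 0.0]
force: [0.3, -0.5, 0.6]
opening: -0.0
```

```bash
python3 -m creep '[[[42,46,0],[0,0,0],1],[[42,46,0],[0,0,0],1],[[42,46,0],[0,0,0],1],[[42,46,0],[0,0,0],1],[[26,28,0],[0,0,0],1],[[10,9,0],[0,0,0],1],[[0,0,0],[0,0,0],1]]'
python3 - <<'E'
from h import *
a=read_camera("top");b=read_camera("scene")
cv2.imwrite("pics/a1.png",np.hstack([cv2.resize(a["image"][120:270,220:420],None,fx=2,fy=2),cv2.resize(b["image"][110:260,200:400],None,fx=2,fy=2)]))
print(observe()["position"])
E
```

```text
time_s: 2.08
position: [0.6348, -0.0774, 0.2074]
tcp_rot: [0.994, 0.113, -0.001, 0.003]
force: [-0.0, -0.6, -0.1]
opening: -0.0003
[ 0.63401032 -0.07816521  0.20743932]
```

View pics/a1.png

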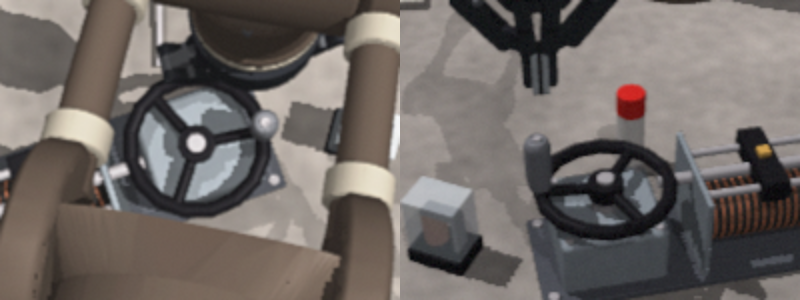

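The crop shows the arm over the wheel, with the closed fingers beyond the handle and high above it. I'll descend with a bit more x clearance.

```bash
python3 -m creep '[[[11,2,0],[0,0,0],1],[[0,0,-25],[0,0,0],1],[[0,0,-25],[0,0,0],1],[[0,0,-20],[0,0,0],1],[[0,0,-12],[0,0,0],1],[[0,0,-3],[0,0,0],1],[[0,0,0],[0,0,0],1]]'
python3 - <<'E'
from h import *
b=read_camera("scene")
cv2.imwrite("pics/a2.png",cv2.resize(b["image"][110:260,200:400],None,fx=3,fy=3))
E
```

```text
time_s: 3.05
position: [0.6463, -0.0826, 0.1224]
tcp_rot: [0.994, 0.109, 0.002, 0.004]
force: [-0.3, -0.0, -0.1]
opening: -0.0
```

View pics/a2.png

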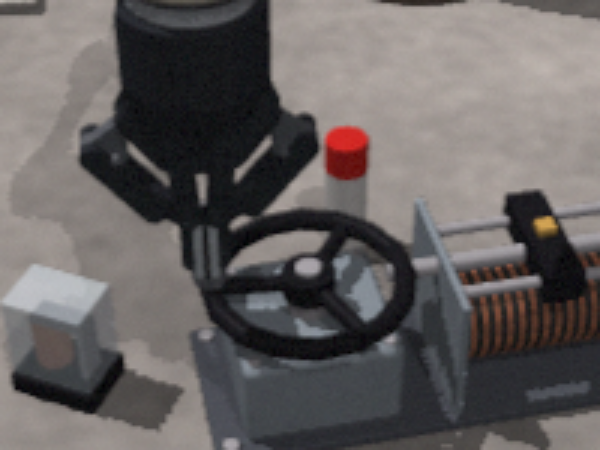

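```bash
python3 -m creep '[[[-10,1,0],[0,0,0],1],[[-8,2,0],[0,0,0],1],[[-5,-2,0],[0,0,0],1],[[-5,-2,0],[0,0,0],1],[[-6,-2,0],[0,0,0],1],[[-6,-2,0],[0,0,0],1]]'
python3 -c "
from h import *
s=observe();p=s['position'][:2]-[.591,-.032];print(p*1e3,np.hypot(*p),np.degrees(np.arctan2(p[1],p[0])))"
```

```text
time_s: 3.85
position: [0.6079, -0.0873, 0.1261]
tcp_rot: [0.994, 0.109, 0.007, 0.005]
force: [1.9, 1.4, -0.7]
opening: -0.0002
[ 16.85566744 -55.30633595] 0.0578178546936513 -73.05039361292815
```

```bash
python3 -m creep '[[[-9.5,-4,-1],[0,0,0],1],[[-10.4,-0.5,-1],[0,0,0],1],[[-10.4,1.5,-1],[0,0,0],1],[[-10,3.3,-1],[0,0,0],1],[[-9.3,5,0],[0,0,0],1],[[-8.2,6.4,0],[0,0,0],1]]'
python3 -c "
from h import *
s=observe();p=s['position'][:2]-[.591,-.032];print(p*1e3,np.hypot(*p),np.degrees(np.arctan2(p[1],p[0])))"
```

```text
time_s: 4.6
position: [0.548, -0.0781, 0.1245]
tcp_rot: [0.994, 0.109, 0.009, 0.008]
force: [1.5, -1.7, 2.5]
opening: 0.0003
[-42.97074606 -46.09635671] 0.06301872038611958 -132.99015760898098
```

```bash
python3 -m creep '[[[-5,10,-1],[0.4,0.4,0],1],[[-5.5,9,-1],[0.4,0.4,0],1],[[-4,9.7,0],[0,0.3,0],1],[[-2.2,10.2,-1],[0,0.2,0],1],[[-0.4,10.4,0],[0,0,0],1],[[1.5,10.4,0],[0,0,0],1]]'
python3 -c "
from h import *
s=observe();p=s['position'][:2]-[.591,-.032];print(p*1e3,np.hypot(*p),np.degrees(np.arctan2(p[1],p[0])))"
```

```text
time_s: 5.35
position: [0.5327, -0.0165, 0.1238]
tcp_rot: [0.994, 0.109, -0.0, 0.002]
force: [-0.0, -4.0, 2.4]
opening: -0.0002
[-58.27725593  15.54813712] 0.06031569552700402 165.06166627874376
```

```bash
python3 -m creep '[[[3.9,9.8,0],[0,0,0],1],[[5.3,9,-1],[0,0,0],1],[[6.7,8,0],[0,0,0],1],[[8,6.7,-1],[0,0,0],1],[[9,5.3,0],[0,0,0],1],[[9.9,3.6,0],[0,0,0],1]]'
python3 -c "
from h import *
s=observe();p=s['position'][:2]-[.591,-.032];print(p*1e3,np.hypot(*p),np.degrees(np.arctan2(p[1],p[0])))
b=read_camera('scene')
cv2.imwrite('pics/a3.png',cv2.resize(b['image'][110:260,200:400],None,fx=3,fy=3))"
```

```text
time_s: 6.1
position: [0.5699, 0.0322, 0.1174]
tcp_rot: [0.994, 0.11, -0.009, -0.001]
force: [-2.7, 0.6, 1.5]
opening: -0.0002
[-21.13939104  64.16336717] 0.06755598818966306 108.23508736588212
```

View pics/a3.png

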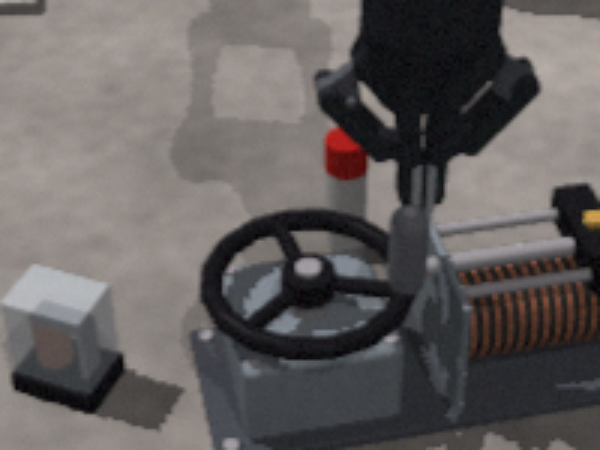

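The handle at crop (408,250) is being pushed cleanly, and the slider has moved outwards. I'll correct the radius, height and tilt slightly and carry on.

```bash
python3 -m creep '[[[11,-3.5,3],[0,-0.5,0],1],[[10.5,-1,2],[0,-0.5,0],1],[[10.4,-2,1],[0,-0.2,0],1],[[10,-3.5,0],[0,-0.2,0],1],[[9.3,-5,0],[0,0,0],1],[[8.3,-6.5,0],[0,0,0],1]]'
python3 -c "
from h import *
s=observe();p=s['position'][:2]-[.591,-.032];print(p*1e3,np.hypot(*p),np.degrees(np.arctan2(p[1],p[0])))"
```

```text
time_s: 6.9
position: [0.6341, 0.0108, 0.1229]
tcp_rot: [0.994, 0.109, 0.004, -0.001]
force: [-0.9, 2.4, 1.7]
opening: -0.0002
[43.09646225 42.7777239 ] 0.06072263762900986 44.78733680691281
```

```bash
python3 -m creep '[[[6,-8.4,0],[0,0,0],1],[[5,-9,0],[0,0,0],1],[[3.3,-9.9,0],[0,0,0],1],[[1.5,-10.3,0],[0,0,0],1],[[-0.4,-10.4,0],[0,0,0],1],[[0,0,0],[0,0,0],1]]'
cat > m.py <<'E'
from h import *
s=observe();p=s['position'][:2]-[.591,-.032];print(p*1e3,np.hypot(*p),np.degrees(np.arctan2(p[1],p[0])))
import sys
for n in("top","scene"):
    c=read_camera(n);cv2.imwrite(f"pics/{n}{sys.argv[1]}.png",c["image"])
    P=cloud(c);r=np.hypot(P[...,0]-.591,P[...,1]+.032)
    g=c["image"].astype(int).mean(2)
    m=(P[...,2]>.147)&(P[...,2]<.157)&(r<.09)&(g>75);q=P[m];print(n,m.sum(),q.mean(0),q.min(0),q.max(0))
E
python3 m.py 4; python3 -c "
import cv2,numpy as np
a=cv2.imread('pics/top4.png');b=cv2.imread('pics/scene4.png')
cv2.imwrite('pics/c4.png',np.hstack([cv2.resize(x,None,fx=2,fy=2) for x in(a[120:270,220:420],b[110:260,200:400])]))"
```

```text
time_s: 7.65
position: [0.6534, -0.0415, 0.1242]
tcp_rot: [0.994, 0.108, 0.007, -0.001]
force: [0.7, -0.2, 0.2]
opening: -0.0002
[62.39127191 -9.51738078] 0.06311300458467813 -8.6732351733436
top 51 [ 0.63756185 -0.06466961  0.15071228] [ 0.63168155 -0.07214759  0.14724055] [ 0.64622108 -0.05557219  0.154201  ]
scene 87 [ 0.65136185 -0.05788417  0.15180535] [ 0.63811768 -0.07101986  0.14768521] [ 0.66629175 -0.03345315  0.15648728]
```

View pics/c4.png

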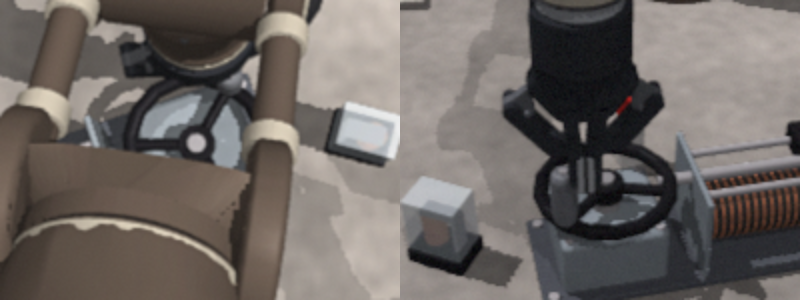

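The handle is around -37° and needs to reach -78°.

```bash
python3 -m creep '[[[-4.5,-9,0],[0,0,0],1],[[-4,-9,0],[0,0,0],1],[[-3,-4.5,0],[0,0,0],1],[[0,0,0],[0,0,0],1]]'
python3 m.py 5
```

```text
time_s: 8.25
position: [0.6415, -0.0632, 0.1243]
tcp_rot: [0.994, 0.109, 0.008, -0.002]
force: [0.5, 1.7, -0.4]
opening: 0.0
[ 50.48255181 -31.2335219 ] 0.05936346458372416 -31.745051745559287
top 39 [ 0.61954131 -0.08375369  0.15032576] [ 0.61471411 -0.09042938  0.14733046] [ 0.62607897 -0.07544856  0.1537279 ]
scene 59 [ 0.63594644 -0.08009059  0.15142436] [ 0.62066368 -0.09155331  0.1470272 ] [ 0.65439594 -0.05526946  0.15677976]
```

```bash
python3 -m creep '[[[-3,-4,0],[0,0,0],1],[[-3,-4,0],[0,0,0],1],[[0,0,0],[0,0,0],1]]'
python3 m.py 6; python3 -c "
import cv2,numpy as np
a=cv2.imread('pics/top6.png');b=cv2.imread('pics/top0.png')
cv2.imwrite('pics/c6.png',np.hstack([cv2.resize(x,None,fx=4,fy=4) for x in(a[140:240,270:370],b[140:240,270:370])]))"
```

```text
time_s: 8.72
position: [0.6362, -0.0714, 0.1246]
tcp_rot: [0.994, 0.109, 0.009, -0.002]
force: [0.4, 0.4, -0.0]
opening: 0.0003
[ 45.19406998 -39.40231826] 0.05995870784076598 -41.083450898991764
top 39 [ 0.61108164 -0.08843815  0.15049468] [ 0.607684   -0.09700466  0.14706293] [ 0.61623927 -0.07883197  0.15331058]
scene 38 [ 0.63122478 -0.08363396  0.15155621] [ 0.61388324 -0.09586337  0.14772684] [ 0.64964837 -0.0631709   0.15566178]
```

View pics/c6.png

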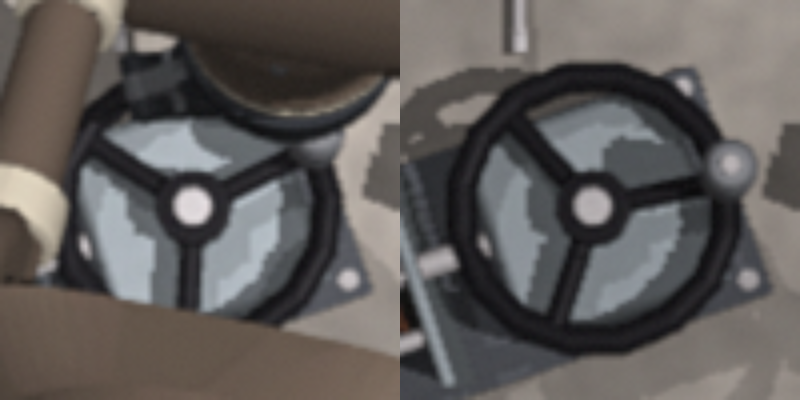

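The left crop (now) shows the lower spoke vertical and the handle spoke about 24° up. In the right crop (start) they are 14° off vertical and 9.5° up, so about 14° is left. I'll measure this from the spokes.

```bash
cat > sp.py <<'E'
from h import *
import sys
c=read_camera("top")
def spokes(img):
    a=np.radians(np.arange(0,360,.5)); rr=np.arange(.024,.046,.002)
    X=.5906+np.outer(rr,np.cos(a));Y=-.0324+np.outer(rr,np.sin(a))
    Q=np.stack([X,Y,np.full_like(X,.098)],-1)@c["R"].T+c["t"]
    u=(Q[...,0]/Q[...,2]*c["fx"]+c["cx"]).astype(np.float32);v=(Q[...,1]/Q[...,2]*c["fy"]+c["cy"]).astype(np.float32)
    g=cv2.remap(img.max(2).astype(np.float32),u,v,1)
    d=np.clip(75-g,0,40).mean(0)   # dark profile by angle
    lab,s=[],0
    on=d>15
    k=np.flatnonzero(on);gr=np.split(k,np.flatnonzero(np.diff(k)>1)+1)
    return [(round(float(np.average(q/2,weights=d[q])),1),round(len(q)/2,1)) for q in gr if len(q)>4]
print("start",spokes(cv2.imread("pics/top0.png")))
print("now  ",spokes(c["image"]))
print(observe()["position"])
if len(sys.argv)>1: cv2.imwrite(sys.argv[1],c["image"])
E
python3 sp.py
```

```text
start [(45.1, 20.0), (161.3, 17.5), (282.1, 18.0)]
now   [(59.5, 17.0), (175.6, 15.5), (297.0, 15.5)]
[ 0.63626084 -0.07120663  0.12458388]
```

The three spokes agree that about 14.5° remains.

```bash
python3 -m creep '[[[-3,-2.8,0],[0,0,0],1],[[-3,-2.5,0],[0,0,0],1],[[-2,-1.5,0],[0,0,0],1],[[0,0,0],[0,0,0],1]]'
python3 sp.py
```

```text
time_s: 9.38
position: [0.6289, -0.0784, 0.1249]
tcp_rot: [0.994, 0.109, 0.01, -0.002]
force: [1.0, 1.0, -0.3]
opening: -0.0001
start [(45.1, 20.0), (161.3, 17.5), (282.1, 18.0)]
now   [(13.3, 28.0), (50.4, 16.5), (166.8, 15.0), (288.1, 15.5), (345.6, 29.0)]
[ 0.62890409 -0.07833558  0.12493596]
```

```bash
python3 -m creep '[[[-2.5,-1.2,0],[0,0,0],1],[[-1.5,-0.6,0],[0,0,0],1],[[0,0,0],[0,0,0],1]]'
python3 sp.py
```

```text
time_s: 9.8
position: [0.625, -0.0803, 0.125]
tcp_rot: [0.994, 0.109, 0.01, -0.002]
force: [2.0, 0.9, -0.4]
opening: 0.0004
start [(45.1, 20.0), (161.3, 17.5), (282.1, 18.0)]
now   [(13.3, 28.5), (46.0, 17.0), (162.5, 14.5), (284.4, 16.5), (311.0, 8.5), (341.6, 38.0)]
[ 0.6250696  -0.08033134  0.12505108]
```

```bash
python3 -m creep '[[[-1.2,-0.3,0],[0,0,0],1],[[0,0,0],[0,0,0],1]]'
python3 sp.py
```

```text
time_s: 10.1
position: [0.6239, -0.0808, 0.1251]
tcp_rot: [0.994, 0.109, 0.01, -0.001]
force: [1.7, -0.3, -0.8]
opening: 0.0005
start [(45.1, 20.0), (161.3, 17.5), (282.1, 18.0)]
now   [(13.7, 29.5), (44.4, 19.5), (161.4, 14.5), (283.5, 17.0), (334.8, 57.0)]
[ 0.6239237  -0.08078059  0.1250794 ]
```

Within about 1° now. I'll back off and up, then measure with a clear view.

```bash
python3 -m creep '[[[8,3,0],[0,0,0],1],[[14,4,0],[0,0,0],1],[[0,0,30],[0,0,0],1],[[0,0,40],[0,0,0],1],[[0,0,20],[0,0,0],1],[[-40,-50,0],[0,0,0],1],[[-40,-50,0],[0,0,0],1],[[-40,-50,0],[0,0,0],1]]'
python3 -m creep '[[[-40,-50,0],[0,0,0],1],[[-40,-50,0],[0,0,0],1],[[-40,-50,0],[0,0,0],1],[[-30,-40,0],[0,0,0],1],[[0,0,0],[0,0,0],1]]'
python3 sp.py pics/end1.png; python3 m.py 7;python3 -c "
import cv2,numpy as np
a=cv2.imread('pics/top7.png');b=cv2.imread('pics/scene7.png')
cv2.imwrite('pics/c7.png',np.hstack([cv2.resize(x,None,fx=1.3,fy=1.3) for x in(a[50:300,100:430],b[110:360,200:480])]))"
```

```text
time_s: 11.15
position: [0.5312, -0.2207, 0.2173]
tcp_rot: [0.993, 0.115, 0.009, -0.001]
force: [0.3, -0.5, 0.6]
opening: 0.0005
time_s: 11.78
position: [0.3823, -0.4138, 0.219]
tcp_rot: [0.994, 0.113, 0.01, 0.001]
force: [0.5, -0.0, -0.4]
opening: 0.0005
start [(45.1, 20.0), (161.3, 17.5), (282.1, 18.0)]
now   [(45.8, 20.0), (161.8, 16.5), (282.8, 17.0)]
[ 0.38330577 -0.41237033  0.21891816]
[-207.69422754 -380.37033303] 0.4333802976643913 -118.63593569439224
top 124 [ 0.60345106 -0.09140833  0.15109036] [ 0.59328042 -0.10189401  0.14737702] [ 0.61320271 -0.08204562  0.15453722]
scene 73 [ 0.60740853 -0.09176382  0.15173738] [ 0.5948646  -0.10091451  0.14717575] [ 0.61585826 -0.08251333  0.15519331]
```

View pics/c7.png

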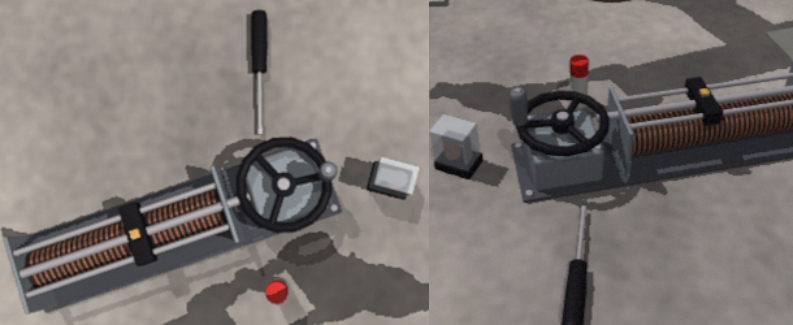

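The handle is 0.6° short of a full turn, about 0.6 mm, and nothing is touching it. I'll check the loose objects and the slider, then hand in.

```bash
python3 - <<'E'
from h import *
c=read_camera("top");a=cv2.imread("pics/top0.png");b=c["image"]
def cen(im,f,r):
    m=f(im.astype(int))[r];v,u=np.nonzero(m);return u.mean()+r[1].start,v.mean()+r[0].start
red=lambda i:(i[...,2]>150)&(i[...,1]<60)
org=lambda i:(i[...,2]>190)&(i[...,1]>120)&(i[...,0]<90)
brt=lambda i:i.min(2)>185
drk=lambda i:i.max(2)<50
for n,f,r in(("tube",red,np.s_[250:300,290:340]),("stud",org,np.s_[190:260,150:260]),("relay",brt,np.s_[165:205,380:425]),("driver",drk,np.s_[50:110,285:310])):
    p,q=cen(a,f,r),cen(b,f,r);print(n,np.round(p,1),np.round(q,1))
    if n=="stud":print(np.linalg.norm(ray(c,*p,.11)-ray(c,*q,.11)))
finish_job()
E
```

```text
tube [312.3 274.4] [310.6 270.9]
stud [236.2 219.6] [203.4 230.7]
0.060364890041971424
relay [411.3 180.8] [410.8 180.9]
driver [298.6  81.4] [298.6  81.4]
the job is handed in; nothing more can be done
```

I wound the wheel on by one clockwise turn, pushing the handle with the outside of the closed fingers, then took the fingers well away and handed the job in.

- **Wheel:** with a clear view, the three spokes stood about 0.6° short of their start angles (0.5° to 0.7°), which is about 0.6 mm at the handle. The slider's stud had moved 60.4 mm, against 60 mm expected for one turn.
- **Forces and time:** readings taken at the end of each move reached about 5 N at the tool. The job took about 12 s.
- **Relay and screwdriver:** both were unmoved, to within 0.5 pixel.
- **Tube:** this check disagreed. The centre of the red cap came out about 4 pixels off its start position. I put that down to the arm's shadow falling across half the cap and upsetting the colour threshold. In the last picture the tube stood upright, and the fingertips stayed about 2 cm above its top throughout. I did not check it a second way before handing in.
- **Cameras:** the two cameras also disagreed by about 4 to 5 mm on the handle's x position. I used only the top camera, comparing the start with the end, so this does not affect the wheel figure.

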